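# Feed a board disc with a sprung lever and hold a plunger gauge on it

## Task

At the print shop's finishing table, pull the disc feeder's sprung lever once through its whole stroke towards the robot, so that one board disc comes out onto the open rest, and ease the lever slowly all the way back home under control, without letting it snap back. Then lift the plunger gauge out of its stand and hold it upright on that disc, its tip inside the printed ring, pressing lightly so that the plunger is pushed about half way in and nothing but the gripper and the disc touches the gauge. Finish while still holding it pressed there; leave the tape roll, the glue bottle and the die-cut offcut where they are.

Things in the scene. Friction and masses are not known exactly. Their poses are not given: they have to be found in the camera images.
- feeder: Grey fixed disc feeder, base plate 110 x 280 x 12 mm. Origin on the table under the centre of the magazine (stack of four discs, walls to z = 47 mm). Its y axis runs along the base (y = -128 to +152 mm). At -y is the open rest with rails and end stop 5 mm high; at +y (42 to 148 mm) a closed housing 45 mm high, lever on top. The pull drives a pusher in -y under the magazine, 80 mm at full stroke.
- lever (a joint): Angle of the feeder's horizontal lever (rad): 0 at home (knob away from the robot), 0.90 at the end stop (knob towards the robot); a full pull brings it to 0.86 or more. It turns about a vertical axis, anticlockwise seen from above. A spring returns it: about 2 N at the knob at home, 6 N at full stroke. Let go, it snaps back.
- lever_pivot (a point): Point on the lever's vertical hinge axis, 52 mm above the table, fixed to the feeder at x = 0, y = +90 mm of its frame; does not turn with the lever.
- knob (a point): Middle of the black upright cylindrical knob at the lever's end, 24 mm diameter, 42 mm tall (from 56 to 98 mm above the table; this point is at 77 mm), 120 mm from the hinge axis. It stands on the flat steel lever, whose top is 56 mm above the table. It moves with the lever.
- blank1: Lowest disc of the magazine, the one to be fed out: grey-beige board, 60 mm diameter, 6 mm thick, 15 g, loose. Origin at the centre of its underside, z up. On its upper face is a printed black ring, 20 mm inside diameter, centred. It lies 12 mm above the table in the magazine and on the rest alike.
- blank2: The next disc in the magazine, same as blank1, lying on it at the start; it stays in the magazine. Origin at the centre of its underside.
- rest (a point): Point on the floor of the feeder's open rest (12 mm above the table), where the centre of the fed disc comes to lie (within about 5 mm), 76 mm from the magazine's centre in the feeder's -y.
- gauge: Hand-held plunger gauge, about 170 to 280 g, loose, upright in its stand, origin then 26 mm above the table. Origin at the centre of the barrel's lower end, z up along its axis. From there: steel barrel 22 mm diameter to z = 34 mm, dark flange 44 mm diameter from 34 to 42 mm, aluminium grip 30 mm diameter from 42 to 112 mm (top). A thin plunger sticks out 14 mm below the origin.
- tip (a point): Lower end of the gauge's plunger (8 mm diameter, chamfered to 5 mm at the end), on the gauge's axis, 14 mm below the gauge's origin when out.
- plunger (a joint): How far the plunger is pushed into the gauge (m): 0 out, 0.010 fully in. Its spring gives about 1 N at the start, 3 N half way and 5 N fully in.
- stand: Fixed aluminium gauge stand, 70 x 70 mm, 54 mm high: a top plate with a 30 mm hole through which the gauge's barrel hangs, the flange resting on the plate. Lift the gauge straight up by at least 50 mm to clear it. Origin on the table under the hole.
- tape: Bystander: roll of brown tape, 90 mm diameter, 24 mm high, lying flat, loose. Origin at the centre of its underside. It and the stand can swap places.
- glue: Bystander: white glue bottle, 56 mm diameter, 130 mm high, standing. Origin at the centre of its underside.
- offcut: Bystander: die-cut board with six round holes, 150 x 210 x 4 mm, flat on the table. Origin at the centre of its underside.
Things that resemble listed ones, but are neither listed nor needed, are in the scene too. What is shaped like the stand but black is not meant.

How it is judged:
By the outcome, as a careful person would: the job done as asked, in the order asked, and still so for the second after the job is handed in, while the arm keeps its last pose, push and grip.
It also fails if it takes over 69 s, if anything falls off the work surface, if the arm or the gripper's body presses on something with over 40 N, if the wrist force passes 120 N, or if a joint passes its speed limit or range.

## Robot

A 7-joint arm with a two-finger parallel gripper is mounted at the origin on the work surface. World frame = base frame: x ahead of the robot, y to its left, z up, the work surface at z = 0. Lengths are in m, angles in rad, forces in N, time in s.
With the tool pointing down it reaches from about 0.4 to 0.85 m from the base axis. Payload 6.9 kg.
Tool frame: the origin (TCP) lies on the centre line of the jaws, within the pads' length; the fingertips stand env.tip_extent ahead of it and the grasp point (between the pads) lies 11 mm behind it (env.tip_extent is the distance from the TCP to the fingertips, in m); y points along the fingers, z is the direction in which the jaws open and shut, and the axes are right-handed (so a half turn about y gives the same grasp; the last joint's range is limited). The gripper opens to 85 mm and grips with 20 to 120 N. Pads are 22 mm wide; open, the fingers measure 114 mm over their backs; the gripper's body (76 mm by 85 mm) begins 54 mm behind the grasp point. The pads swing forward as they close: fully open they stand 13 mm farther back than shut.
Start: joints at [1.359, 0.507, -0.238, 1.5, 0.126, 1.149, -0.155], TCP at [0.195, -0.594, 0.203] pointing down, gripper open.
Joint ranges: [-3.08, 3.08], [-0.24, 2.05], [-1.43, 1.35], [0, 2.5], [-1.52, 4.66], [0.17, 1.96], [-2.89, 2.89]. Speed limits (rad/s): [2.39, 2.39, 3.14, 3.14, 3.14, 3.14, 3.14].

## Interface

Orientations are given as a unit quaternion [w, x, y, z].
In Python, from cell import env, jaws, kin, readout, cams, sign_off gives the robot as it stands. Calls block until the motion is done:
- env.move_ptp(position, orientation): joint-space move of the TCP to a pose.
- env.move_l(position, ori=None, vel=0.15): straight line of the TCP; ori=None keeps the orientation; vel is the mean speed in m/s.
- env.set_joints(angles): joint-space move.
- jaws.gripper_to(opening, f_grip=None): finger opening in m; f_grip is the grip in N (None keeps the last); returns when the fingers have stopped.
- env.sleep(seconds).
- kin.inverse_kinematics(position, orientation): joint angles nearest the present ones, or None.
- readout.state(): the state.
- cams.get_image(name): name is "side" or "top"; returns the picture (480x640x3 uint8, red, green, blue); there is no depth.
- cams.get_calibration(name): a dict with "fx", "fy", "cx", "cy" (pixels), "eye" and "rotation" of the camera in the world. Camera axes: x right, y up, looking along -z (the intrinsics and any distortion apply to the point x, -y, -z); pixel columns grow to the right and rows downward; lengths in m; the calibration is good to about 2 mm. A picture is of the moment at which its call begins. get_calibration takes no time and is no camera call.
A pose or a line that the arm cannot do raises env.Unreachable and nothing moves.
- sign_off(): hands the job in, once; it reports no verdict.
The state is a dict: "time_s": time; "q": joint angles; "qvel": joint speeds; "joint_torque": joint torques, N m; "ee_pos": TCP position; "ee_rot": TCP orientation; "ft_force": force on the tool from outside, world axes, zero at the start; "torque": the same for the moment, N m; "finger_gap": finger opening in m.
Only numpy, scipy, OpenCV 4.12 (cv2) and the standard library are available. Lean on these libraries where they do the work, as an engineer would, in place of code of your own. Each camera call takes 0.05 s, during which the arm holds its last target. There are 200 camera calls.

## Working session

There is one attempt and no reset: what is moved stays moved. The work goes in short steps, each a Python script; the robot and the scene stay as the last script left them, time stands still between calls to the robot, and variables do not carry over. Pictures are saved under pics/ and viewed, about 8 in all and at most 12, crops included, and the job is handed in when it is done.

```bash
ls; mkdir -p pics; python3 - <<'E'
from cell import env, jaws, kin, readout, cams
import cv2,numpy as np
np.set_printoptions(precision=4,suppress=True)
for n in("top","side"):
    cv2.imwrite(f"pics/{n}0.png",cams.get_image(n)[:,:,::-1]); print(n,cams.get_calibration(n))
print(readout.state(),env.tip_extent)
E
```

```text
pics
top {'fx': 538.23584045916, 'fy': 538.23584045916, 'cx': 310.0203340472405, 'cy': 239.1500073292951, 'eye': array([0.4686, 0.0524, 1.2789]), 'rotation': array([-0.6964, -0.0283,  0.0298,  0.7165])}
side {'fx': 560.4366252351601, 'fy': 560.4366252351601, 'cx': 320.2140677180597, 'cy': 250.62989056042684, 'eye': array([ 0.3951, -0.8222,  0.7062]), 'rotation': array([ 0.8875,  0.4518, -0.0375, -0.082 ])}
{'time_s': 0.1, 'q': array([ 1.3595,  0.5083, -0.2375,  1.501 ,  0.1257,  1.1489, -0.1548]), 'qvel': array([ 0.0014, -0.0025,  0.0012, -0.0013, -0.0015,  0.0024, -0.0003]), 'joint_torque': array([ -0.0057, -62.184 ,  -2.1947, -25.0204,   0.0126,   0.0078,
        -0.0001]), 'ee_pos': array([ 0.1945, -0.5935,  0.2023]), 'ee_rot': array([ 0.1114, -0.1116,  0.6988, -0.6977]), 'ft_force': array([-0.6095,  1.1383,  0.5182]), 'torque': array([ 0.0118,  0.0197, -0.0058]), 'finger_gap': 0.08534864023545506} 0.008
```

View pics/top0.png

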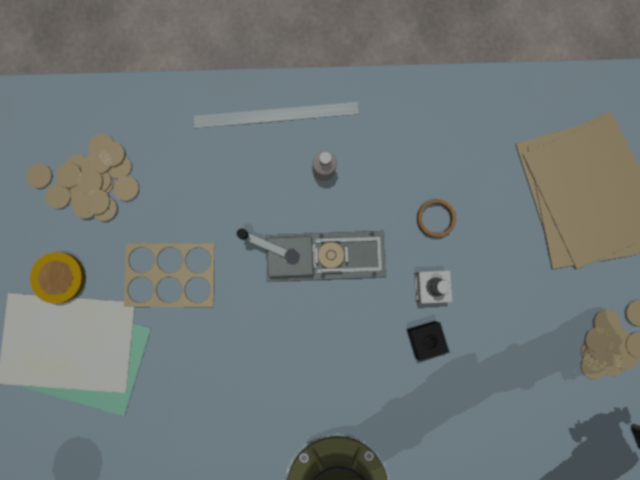

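View pics/side0.png

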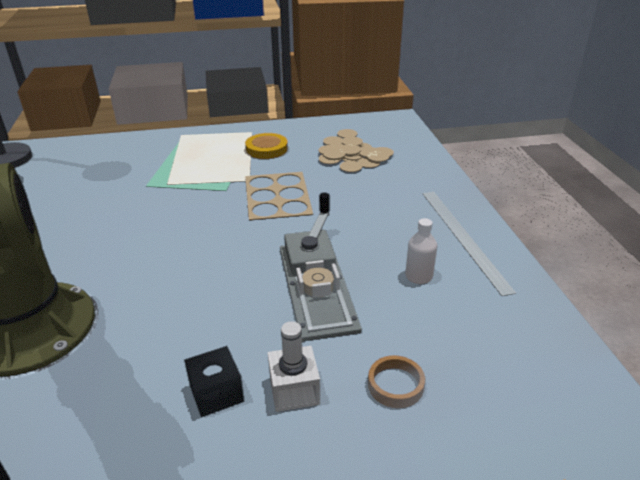

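```bash
cat > h.py <<'E'
from cell import env, jaws, kin, readout, cams
import cv2,numpy as np
from scipy.spatial.transform import Rotation as R
np.set_printoptions(precision=4,suppress=True)
def cal(n):
    c=cams.get_calibration(n); q=c["rotation"]; return c,R.from_quat([q[1],q[2],q[3],q[0]])
def px2w(n,u,v,z):
    c,r=cal(n); d=r.apply([(u-c["cx"])/c["fx"],-(v-c["cy"])/c["fy"],-1]); e=np.array(c["eye"])
    return e+d*(z-e[2])/d[2]
def w2px(n,p):
    c,r=cal(n); q=r.inv().apply(np.array(p)-c["eye"]); return np.array([c["cx"]-c["fx"]*q[0]/q[2],c["cy"]+c["fy"]*q[1]/q[2]])
def quat(fing,opn):   # tool y along fing, z along opn
    y=np.array(fing,float);y/=np.linalg.norm(y);z=np.array(opn,float);z-=y*(z@y);z/=np.linalg.norm(z)
    q=R.from_matrix(np.c_[np.cross(y,z),y,z]).as_quat(); return np.array([q[3],*q[:3]])
def crop(n,f,x0,y0,w,h,k):
    im=cams.get_image(n)[y0:y0+h,x0:x0+w,::-1]
    cv2.imwrite(f"pics/{f}.png",cv2.resize(im,None,fx=k,fy=k,interpolation=cv2.INTER_CUBIC))
E
python3 - <<'E'
from h import *
crop("top","c1",225,200,240,160,3.3333)
crop("side","c2",180,180,200,230,2.5)
print("knob",px2w("top",243,234,.098),"hinge",px2w("top",292,256,.06),"mag",px2w("top",331,255,.036),"stand",px2w("top",434,287,.054),"gauge top",px2w("top",441,287,.138))
print("side: knob",px2w("side",324,197,.098),"mag",px2w("side",319,280,.036),"gtop",px2w("side",291,330,.138),"hinge",px2w("side",310,242,.06))
E
```

```text
knob [0.5814 0.1956 0.098 ] hinge [0.5318 0.0901 0.06  ] mag [0.5328 0.0007 0.036 ] stand [ 0.4526 -0.2297  0.054 ] gauge top [ 0.4533 -0.2251  0.138 ]
side: knob [0.5829 0.1882 0.098 ] mag [ 0.536 -0.009  0.036] gtop [ 0.4546 -0.2375  0.138 ] hinge [0.5346 0.0838 0.06  ]
```

View pics/c1.png

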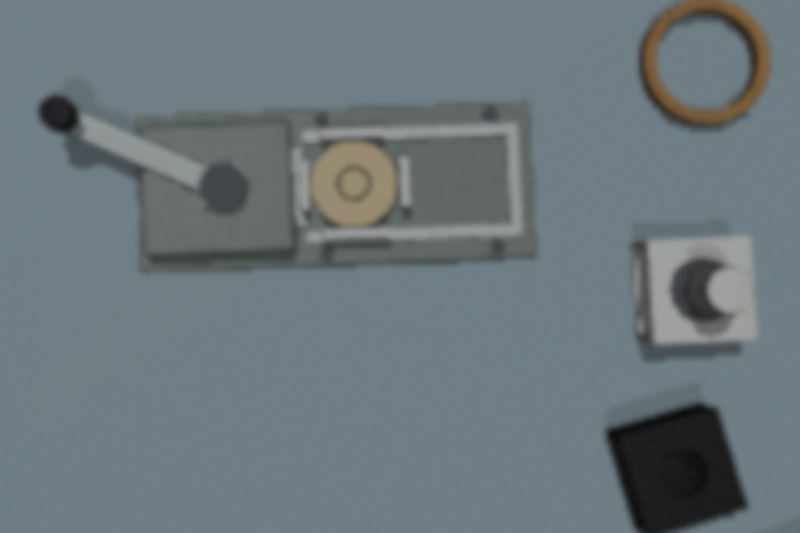

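View pics/c2.png

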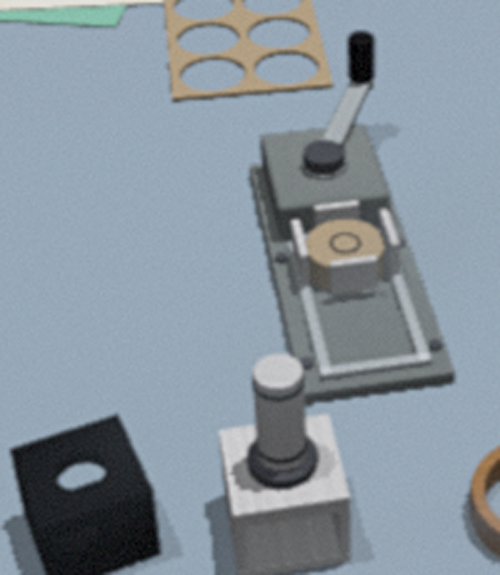

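```bash
cat > ik.py <<'E'
from h import *
H=np.array([.532,.0895]); 
E
python3 - <<'E'
from h import *
a=lambda x,y:(225+(x+.5)/(10/3)-.5,200+(y+.5)/(10/3)-.5)
b=lambda x,y:(180+(x+.5)/2.5-.5,180+(y+.5)/2.5-.5)
for nm,t,s,z in(("knob",(59,112),(361,40),.098),("hinge",(224,188),(323,152),.064),("ring",(353,183),(345,242),.036),("gtop",(727,291),(278,370),.138),("flange",(700,290),None,.068)):
    print(nm,px2w("top",*a(*t),z)[:2],px2w("side",*b(*s),z)[:2] if s else "")
# feeder base corners (z .012), housing top corners (.045)
for p in((137,118),(527,102),(536,257),(140,271)): print("base",px2w("top",*a(*p),.012)[:2])
for p in((635,238),(752,236),(757,342),(648,345)): print("stand",px2w("top",*a(*p),.054)[:2])
st=readout.state(); q=st["q"]
for ang in (0,.45,.9):
    th=np.deg2rad(90-24)+ang  # lever direction angle in xy
    d=np.array([np.cos(th),np.sin(th)]); t=np.array([-d[1],d[0],0]); p=[.532+.12*d[0],.0895+.12*d[1],.069]
    for sg in(1,-1): print(ang,p,sg,kin.inverse_kinematics(p,quat([0,0,-1],sg*t)))
for sg in(1,-1):
  for o in ([1,0,0],[0,1,0]):
    print("gauge",o,sg,kin.inverse_kinematics([.454,-.23,.095],quat([0,0,-1],sg*np.array(o))),kin.inverse_kinematics([.53,-.077,.096],quat([0,0,-1],sg*np.array(o))))
E
```

```text
knob [0.5831 0.197 ] [0.5841 0.1935]
hinge [0.5315 0.0904] [0.5325 0.0837]
ring [0.5339 0.0017] [0.5354 0.0019]
gtop [ 0.4533 -0.2288] [ 0.4551 -0.2328]
flange [ 0.4536 -0.228 ] 
base [0.5856 0.1523]
base [ 0.5891 -0.1245]
base [ 0.4793 -0.1265]
base [0.4774 0.1526]
stand [ 0.4899 -0.1886]
stand [ 0.489  -0.2684]
stand [ 0.4172 -0.2682]
stand [ 0.4173 -0.1942]
0 [np.float64(0.580808397169096), np.float64(0.1991254549171121), 0.069] 1 [ 0.2665  0.907  -1.2264  1.6947  0.9081  1.2238  1.5346]
0 [np.float64(0.580808397169096), np.float64(0.1991254549171121), 0.069] -1 [ 0.1039  0.7312 -0.8183  1.6967  0.6212  0.9929 -1.3593]
0.45 [np.float64(0.5282660852511829), np.float64(0.2094418937679765), 0.069] 1 [ 0.2568  0.8496 -1.2262  1.8196  0.8858  1.15    1.8929]
0.45 [np.float64(0.5282660852511829), np.float64(0.2094418937679765), 0.069] -1 [ 0.1458  0.7168 -0.9468  1.8209  0.6981  0.9782 -1.0698]
0.9 [np.float64(0.47646721739889536), np.float64(0.195877206471022), 0.069] 1 [-0.9188  0.6086  0.7534  1.9718 -0.5834  0.7896 -2.4883]
0.9 [np.float64(0.47646721739889536), np.float64(0.195877206471022), 0.069] -1 [ 0.2293  0.7066 -1.0873  1.9578  0.772   0.9685 -0.7602]
gauge [1, 0, 0] 1 [ 0.8413  0.5031 -0.6187  1.9476  0.3953  0.8127  0.0042] [ 0.5655  0.5592 -0.7151  1.8787  0.4691  0.8781 -0.3821]
gauge [0, 1, 0] 1 [ 1.0157  0.5822 -0.914   1.9456  0.5872  0.9043  1.3707] [ 0.6939  0.6313 -0.9495  1.8772  0.6244  0.963   1.029 ]
gauge [1, 0, 0] -1 [ 0.3206  0.4539  0.1444  1.9541 -0.0937  0.7399 -2.6218] [-0.5535  0.7647  1.151   1.8924 -0.8153  1.0521 -2.1937]
gauge [0, 1, 0] -1 [ 0.6143  0.4577 -0.2781  1.9504  0.1776  0.7568 -1.337 ] [ 0.3344  0.4968 -0.3494  1.8816  0.229   0.8021 -1.7069]
```

```bash
cat >> h.py <<'E'
HG=np.array([.5328,.0915]); A0=np.deg2rad(64.4); RAD=.119
def lever(a,z=.070,dr=0):
    th=A0+a; d=np.array([np.cos(th),np.sin(th)]); p=HG+(RAD+dr)*d
    return np.array([*p,z]),quat([0,0,-1],[d[1],-d[0],0])
def ft(n=5):
    f=[]
    for _ in range(n): f.append(readout.state()["ft_force"]); env.sleep(.02)
    return np.mean(f,0)
def tang(a):
    th=A0+a; f=ft(); return np.array([f@[-np.sin(th),np.cos(th),0],f@[np.cos(th),np.sin(th),0],f[2]])
E
python3 - <<'E'
from h import *
p,q=lever(0,.26); env.move_ptp(p,q); jaws.gripper_to(.05,30)
print(ft(),readout.state()["time_s"])
p,q=lever(0,.15); env.move_l(p,vel=.15); env.move_l(lever(0)[0],vel=.06)
print(tang(0))
jaws.gripper_to(.0,30); s=readout.state()
print(s["finger_gap"],s["ee_pos"],lever(0)[0],tang(0),s["time_s"])
crop("top","k1",160,170,200,150,3)
E
```

```text
[0.0328 0.2718 0.127 ] 3.825
[ 0.207  -0.1133 -0.1416]
-0.00011437688567645037 [0.5842 0.1988 0.07  ] [0.5842 0.1988 0.07  ] [0.1283 0.0111 0.5404] 6.8083
```

View pics/k1.png

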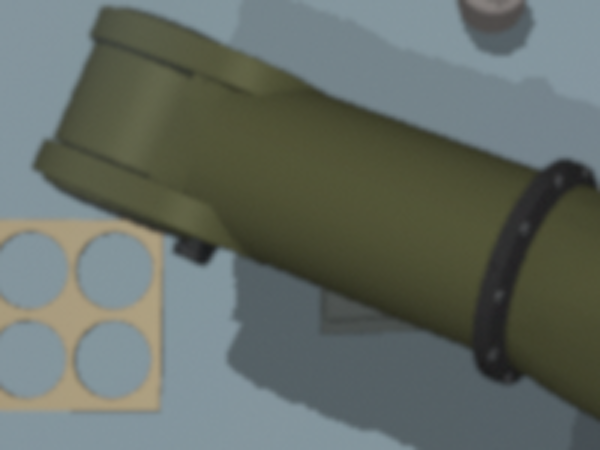

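```bash
python3 - <<'E'
from h import *
crop("side","k2",230,110,160,190,3)
print(w2px("side",readout.state()["ee_pos"]),(np.array(w2px("side",readout.state()["ee_pos"]))-[230,110])*3)
E
```

```text
[323.7198 205.6653] [281.1593 286.9958]
```

View pics/k2.png

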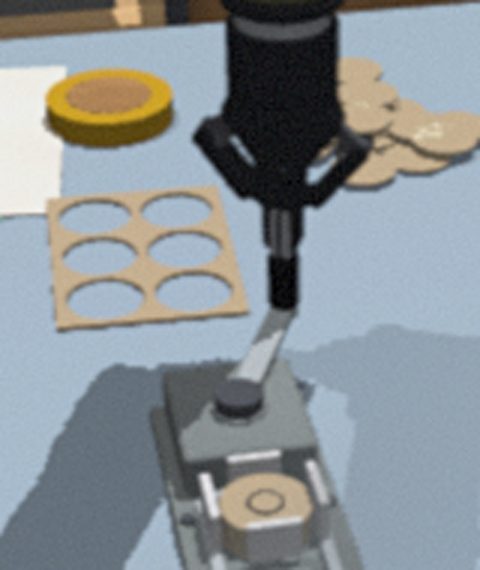

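```bash
python3 - <<'E'
from h import *
g=lambda im:cv2.resize(im[160:230,296:352],None,fx=4.7,fy=4.7,interpolation=cv2.INTER_CUBIC)
a=cv2.imread("pics/side0.png"); b=cams.get_image("side")[:,:,::-1]
jaws.gripper_to(.05,30); c=cams.get_image("side")[:,:,::-1]
im=np.hstack([g(a),g(b),g(c)]); cv2.imwrite("pics/cmp.png",cv2.convertScaleAbs(im,alpha=1.8,beta=20))
s=readout.state(); print(s["finger_gap"],s["ee_pos"],w2px("side",s["ee_pos"]),w2px("side",s["ee_pos"]-[0,0,.008]))
E
```

```text
0.05018219397727109 [0.5842 0.1988 0.0699] [323.7137 205.6973] [323.7281 208.8444]
```

View pics/cmp.png

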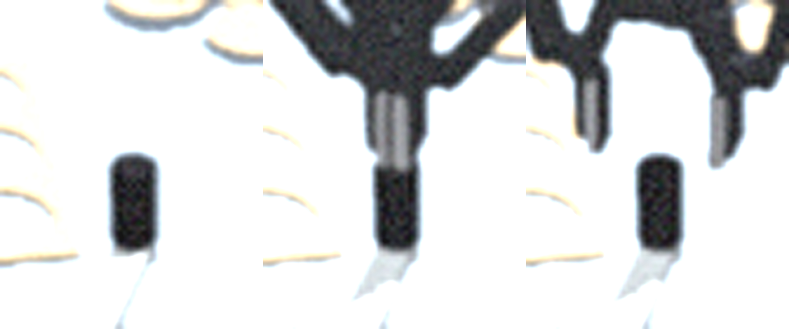

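```bash
python3 - <<'E'
from h import *
print(readout.state()["ee_rot"],lever(0)[1])
for z in(.062,.054,.046): env.move_l(lever(0,z)[0],vel=.06); print(z,tang(0))
jaws.gripper_to(0,30); s=readout.state(); print(s["finger_gap"],s["ee_pos"],tang(0),s["time_s"])
c=cams.get_image("side")[:,:,::-1]
cv2.imwrite("pics/k3.png",cv2.convertScaleAbs(cv2.resize(c[150:250,270:380],None,fx=5,fy=5,interpolation=cv2.INTER_CUBIC),alpha=1.6,beta=20))
E
```

```text
[ 0.3768 -0.3768  0.5984 -0.5983] [ 0.3768 -0.3768  0.5983 -0.5983]
0.062 [-0.1283 -0.0409  0.3481]
0.054 [0.082  0.1072 0.0807]
0.046 [-0.0681 -0.1181  0.1673]
0.022946784087400893 [0.5848 0.1987 0.0463] [-1.5465 -0.5251  1.6052] 9.075
```

View pics/k3.png

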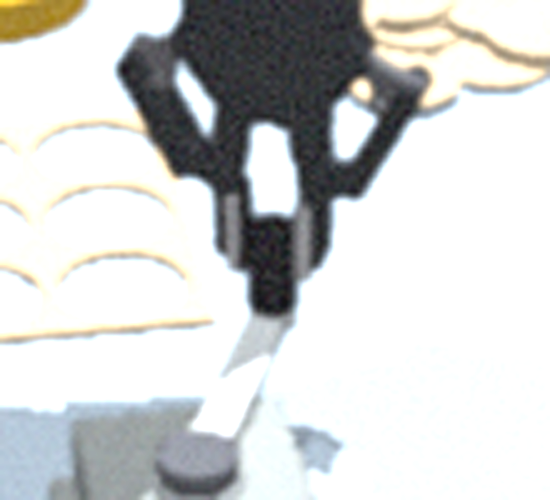

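```bash
python3 - <<'E'
from h import *
jaws.gripper_to(0,50)
Z=.0455
def go(a,vel):
    p,q=lever(a,Z); env.move_l(p,q,vel)
for a in(.14,.28,.42,.56,.70,.82): go(a,.05); print(a,tang(a),readout.state()["finger_gap"])
a=.82
while a<.945:
    a+=.015; go(a,.03); f=tang(a); print(round(a,3),f)
    if f[0]<-14: break
print(readout.state()["time_s"],readout.state()["ee_pos"],a)
crop("side","s_full",250,150,180,135,4)
E
```

```text
0.14 [-1.1984 -2.3172  8.9774] 0.022386303118143092
0.28 [-1.5221 -2.7785  9.3048] 0.02268465567049597
0.42 [-1.2617 -3.1662  9.2957] 0.02222933824017917
0.56 [-0.8586 -3.1326  9.7149] 0.022394331496626202
0.7 [-1.0505 -2.7558  9.3058] 0.02225406730414535
0.82 [-0.8613 -2.5143  9.0791] 0.02246545378062344
0.835 [-1.3577 -2.5154  9.2935]
0.85 [-1.0266 -2.851   9.1679]
0.865 [-0.9563 -2.9076  9.1337]
0.88 [-1.1711 -2.7328  9.0925]
0.895 [-0.8616 -2.7254  9.1586]
0.91 [-1.2009 -2.5368  9.3091]
0.925 [-2.4863 -2.5205  7.8225]
0.94 [-6.7306 -2.1044  4.6652]
0.955 [-14.3131  -4.2019  -0.1058]
15.775 [0.479  0.1969 0.0464] 0.9550000000000001
```

View pics/s_full.png

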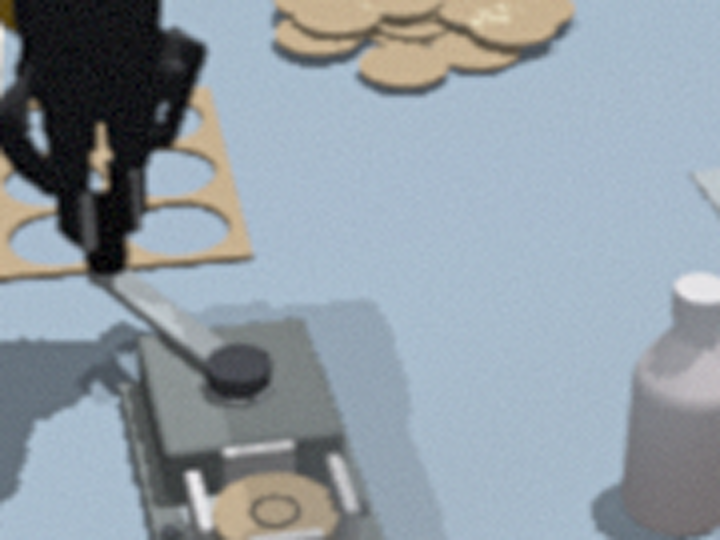

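```bash
python3 - <<'E'
from h import *
Z=.0455
def go(a,vel):
    p,q=lever(a,Z); env.move_l(p,q,vel)
for a in np.arange(.9,.05,-.1): go(a,.025)
for a in (.05,.02,0): go(a,.02); print(a,tang(a))
while a>-.06:
    a-=.01; go(a,.015); f=tang(a); print(round(a,3),f)
    if f[0]>6: break
print(readout.state()["time_s"],readout.state()["finger_gap"])
crop("side","s_home",250,150,180,135,4)
E
```

```text
0.05 [-8.4323 -2.257   7.8867]
0.02 [-8.1645 -2.3675  8.1783]
0 [-0.9957 -1.496   7.9603]
-0.01 [ 0.62   -1.9184  8.4191]
-0.02 [ 3.5638 -2.8424  9.3785]
-0.03 [ 5.7982 -3.065  10.4524]
-0.04 [ 8.3522 -4.1532 11.2863]
23.8583 0.02213736925149542
```

View pics/s_home.png

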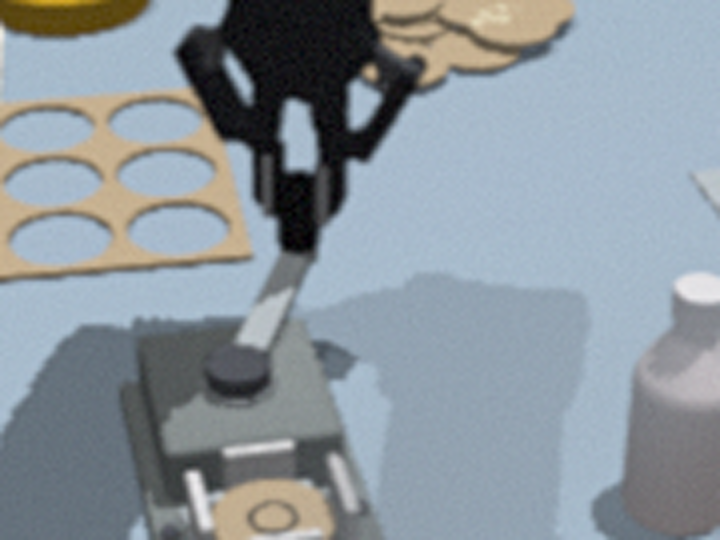

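```bash
python3 - <<'E'
from h import *
from scipy.optimize import brentq
for z0,uv,xy in((.0463,204.3,(.5848,.1987)),(.07,193.5,(.5842,.1988))):
    print("tips z for tcp",z0,brentq(lambda z:w2px("side",[*xy,z])[1]-uv,0,.3))
p,q=lever(-.013,.0455); env.move_l(p,q,.015); print(tang(-.013))
jaws.gripper_to(.05,30)
env.move_l(lever(-.013,.2)[0],vel=.2)
Q=quat([0,0,-1],[0,-1,0])
env.move_ptp([.454,-.230,.24],Q); print(ft(10),readout.state()["time_s"])
t=cams.get_image("top")[:,:,::-1]; s=cams.get_image("side")[:,:,::-1]
cv2.imwrite("pics/top_rest.png",t);cv2.imwrite("pics/side_rest.png",s)
g=lambda im,x,y:cv2.resize(im[y:y+100,x:x+133],None,fx=3,fy=3,interpolation=cv2.INTER_CUBIC)
cv2.imwrite("pics/m11.png",np.vstack([np.hstack([g(t,315,205),g(s,250,235)]),np.hstack([g(t,235,215),g(s,240,290)])]))
E
```

```text
tips z for tcp 0.0463 0.0734408192616327
tips z for tcp 0.07 0.10034930124036026
[ 1.6008 -2.0319  9.0489]
[-0.0477  0.1389 -0.0006] 27.4833
```

View pics/m11.png

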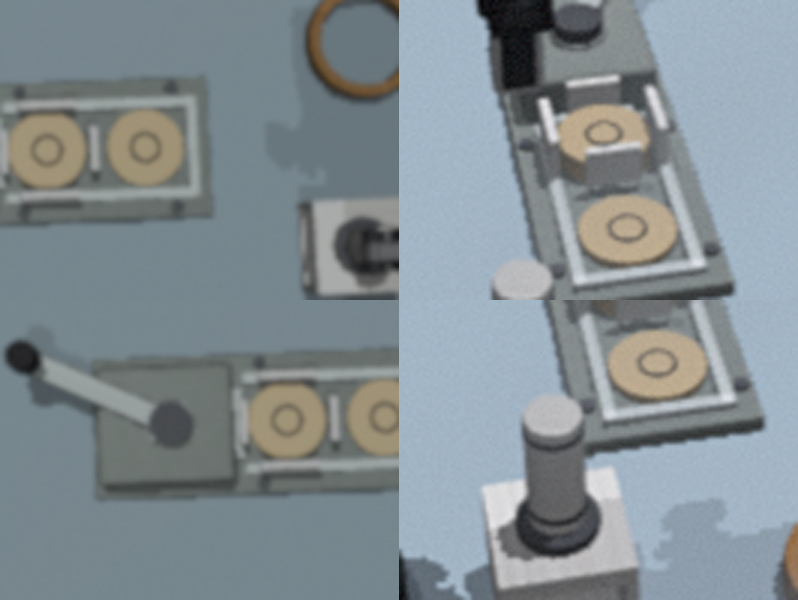

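```bash
python3 - <<'E'
from h import *
for n,u,v in(("top",363.4,253.7),("side",326,310.7)): print("ring",px2w(n,u,v,.018)[:2])
print("gt side",px2w("side",291,328.2,.138)[:2])
jaws.gripper_to(.06,30)
for z in(.12,.09,.07,.056): env.move_l([.454,-.230,z],vel=.12); print(z,ft(4))
jaws.gripper_to(0,60); s=readout.state(); print(s["finger_gap"],s["ee_pos"],ft(8),s["time_s"])
E
```

```text
ring [ 0.5346 -0.0761]
ring [ 0.5365 -0.0765]
gt side [ 0.4551 -0.2339]
0.12 [-0.1161 -0.2508  0.1518]
0.09 [ 0.1462 -0.2899  0.4638]
0.07 [0.3383 0.1183 0.1973]
0.056 [0.309  0.2422 0.1242]
0.028783605877437626 [ 0.4543 -0.2305  0.0566] [-1.0458 -1.4809  5.9822] 30.6333
```

```bash
python3 - <<'E'
from h import *
env.move_l([.4543,-.2305,.14],vel=.08); print("w",ft(10),readout.state()["finger_gap"])
env.move_l([.5357,-.0762,.14],vel=.12)
env.move_l([.5357,-.0762,.071],vel=.06); s=readout.state(); print(s["ee_pos"],ft(15),s["time_s"])
t=cams.get_image("top")[:,:,::-1]; s=cams.get_image("side")[:,:,::-1]
E0=np.array([.5357,-.0762,0])
for n in("side","top"):
  print(n,"tip exp",w2px(n,E0+[0,0,.026]),"gtop exp",w2px(n,E0+[0,0,.152]),"ring z.018",w2px(n,E0+[0,0,.018]))
m=cv2.resize(s[205:345,250:410],(800,700),interpolation=cv2.INTER_CUBIC)[:600]
cv2.imwrite("pics/m12.png",m)
E
```

```text
w [-0.0157  0.0015 -1.8815] 0.02870719902744373
[ 0.536  -0.0761  0.0714] [-0.0876 -0.1207 -1.9567] 35.0333
side tip exp [325.5069 307.3406] gtop exp [325.3552 251.1   ] ring z.018 [325.5158 310.6348]
top tip exp [363.7668 253.0489] gtop exp [369.8099 249.6621] ring z.018 [363.4237 253.2412]
```

View pics/m12.png

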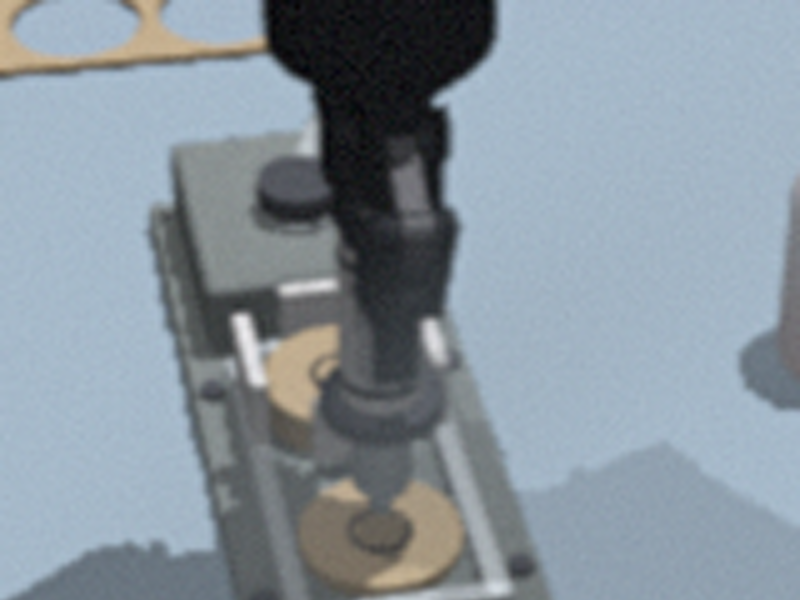

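```bash
python3 - <<'E'
from h import *
f0=-1.95; z=.066
while z>.054:
    env.move_l([.5357,-.0762,z],vel=.03); env.sleep(.15); f=ft(12); e=readout.state()["ee_pos"]
    print(round(z,4),e,f,"press",round(f[2]-f0,2))
    if f[2]-f0>=2.8: break
    z-=.001
s=readout.state();print(s["time_s"],s["finger_gap"])
E
```

```text
0.066 [ 0.5358 -0.0762  0.0661] [ 0.0472 -0.1212 -1.9125] press 0.04
0.065 [ 0.5357 -0.0762  0.065 ] [-0.0343  0.0541 -1.7215] press 0.23
0.064 [ 0.5357 -0.0762  0.064 ] [-0.4074 -0.3453 -1.8753] press 0.07
0.063 [ 0.5357 -0.0762  0.063 ] [-0.0117  0.0915 -1.815 ] press 0.13
0.062 [ 0.5358 -0.0762  0.062 ] [-0.0887  0.1336 -0.6739] press 1.28
0.061 [ 0.5358 -0.0762  0.061 ] [ 0.3541 -0.1196 -0.2184] press 1.73
0.06 [ 0.5357 -0.0762  0.06  ] [0.4671 0.024  0.4976] press 2.45
0.059 [ 0.5357 -0.0762  0.059 ] [0.5681 0.007  0.9651] press 2.92
40.25 0.02926274543918332
```

```bash
python3 - <<'E'
from h import *
from cell import sign_off
env.move_l([.5357,-.0762,.0582],vel=.02); env.sleep(.5); f=ft(25); s=readout.state()
print(s["ee_pos"],f,"press",f[2]+1.95,s["time_s"],s["finger_gap"])
if 2.5<f[2]+1.95<4: sign_off(); print("signed")
E
```

```text
[ 0.5357 -0.0762  0.0582] [0.3998 0.2486 0.9426] press 2.892631877854291 41.4167 0.028869567595461276
the job is handed in; nothing more can be done
signed
```

I handed the job in at about 41 s of the 69 s allowed, with the gauge held upright and pressed on the fed disc. No verdict was reported.

- **Lever:** I pulled it until the end stop pushed back with about 14 N. I eased it home at about 2.5 cm/s while gripping it, until the force reversed at the home stop, and only then let go. Pictures showed the lever home, one disc on the rest and one in the magazine.
- **Gauge:** I lifted it straight up out of the silver stand; the black one was the lookalike. The side picture 8 mm above the disc showed the tip over the middle of the printed ring, within about 1 mm sideways. Depth rests on calculation only.
- **Press:** The wrist force gave about 2.9 N, which means roughly 4.8 mm of the plunger's 10 mm. The height below first contact gave about 4.3 mm. The aim was about 5 mm.

**Checks that failed or disagreed:**
- **First grasp:** It closed on nothing, because the fingertips stood about 30 mm higher than `env.tip_extent` implies. I lowered the gripper and used the corrected height from then on.
- **Lever force:** During the pull it read only about 1 N, not the stated 2 to 6 N. It read about 8 N near home on the way back. I relied on the stop contacts and the pictures instead.
- **Last move:** The final 0.8 mm of pressing did not raise the force reading. This may be noise, a slight slip of the gauge in the pads, or friction.
- **Not checked:** I had used all 12 picture views, so I did not look at the final pressed pose. I also made no separate check that the tape, glue and offcut stayed put, though no path went near them.

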